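Fetch the tin from the bolted sample chest

ROBOT

A 6-joint arm with a two-finger parallel gripper is mounted at the origin on the work surface. World frame = base frame: x ahead of the robot, y to its left, z up, the work surface at z = 0. Lengths are in m, angles in rad, forces in N, time in s.
With the tool pointing down it reaches from about 0.325 to 0.775 m from the base axis. Payload 5.5 kg.
Tool frame: the origin (TCP) lies at the very end of the fingers, on their centre line; the grasp point (between the pads) lies behind it (manip.grip_depth is the z of the grasp point in the tool frame, in m); z points along the fingers, y is the line along which they close (so a half turn about z gives the same grasp; the last joint's range is limited). The gripper opens to 88 mm and grips with 3 to 60 N. Pads are 20 mm wide; open, the fingers measure 115 mm over their backs; the gripper's body (75 mm by 178 mm) begins 61 mm behind the grasp point.
Start: joints at [1.184, 0.091, 1.231, -0, 1.82, -0.057], TCP at [0.194, 0.568, 0.223] pointing down, gripper open.
Joint ranges: [-2.87, 2.87], [-0.86, 2.18], [0.17, 2.46], [-1.51, 4.65], [0.06, 2.69], [-2.65, 2.65]. Speed limits (rad/s): [2.57, 2.57, 3.01, 3.14, 3.14, 3.14].

INTERFACE

Orientations are given as a unit quaternion [w, x, y, z].
In Python, from plant import manip, get_image, get_calibration, find_in, pinpoint gives the robot as it stands.
- The arm moves only by the tool step_arm, never from a script. Its argument "moves" is one flat list of numbers, 5 for each row, row after row: the closure, from 0 (fully open) to 1 (shut), then the shift along the tool's x, y, z in m, then the turn about the tool's z in rad. In form: [fingers, x, y, z, yaw, fingers, x, y, z, yaw, ...]. A call has 1 to 8 rows; each row is the pose to reach, as a shift and turn from the pose commanded when the call began, along the tool's axes at that moment; what a row does not reach only later rows make up. A row lasts 1/12 s, in which the tool goes at most 41.7 mm and 7.16 degrees, less where a joint would pass 70% of its speed; a pose out of reach is approached as far as the arm can. A call with a gripper value outside its range is refused whole. The fingers move at their own pace and stop on an object; "squeeze" is the grip in N (left out, the last holds). Time passes only in rows, so rows that repeat a pose let the fingers close. It gives the time, the measured TCP pose, the force, the opening and the grip force at its end, in the units of the state.
- manip.get_state(): the state, without advancing time (a new reading comes with each control period).
- get_image(name): name is "scene" or "top"; returns (picture, depth): 400x640x3 uint8, blue, green, red; 400x640 float32, m along the optical axis (not along the pixel's ray), 0 where there is no reading.
- get_calibration(name): a dict with "camera_matrix" (3x3 intrinsics, pixels), "rvec" (rotation vector, rad) and "tvec" (3), from world to camera coordinates, as OpenCV has them. Camera axes: x right, y down, z forward; pixel columns grow to the right and rows downward; lengths in m; the calibration is good to about 2 mm. A picture is of the moment at which its call begins. get_calibration takes no time and is no camera call.
- manip.finish_job(): hands the job in; it is judged then, once.
Trained networks look in the newest picture that a camera, given by its name, has taken for a name from the list of things; names that differ only in an ending like _2 or _b are one class to them, and where a whole thing is asked for, a point or a joint stands for the part that bears it (a point fixed in the world has none). Each returns a list of dicts, best first, with "conf" (0 to 1); they miss things now and then, are a little off and sometimes report something else, mostly with a low value. They report only what shows in the picture. A call takes as long as a camera call.
- find_in(camera, label): "centre" ([row, column] in pixels, amid what is visible of it).
- pinpoint(camera, label): "centre" ([row, column] in pixels: a listed point, or the origin of a listed thing).
The state is a dict: "clock": time; "joint_positions": joint angles; "joint_velocities": joint speeds; "tau": joint torques, N m; "ee_pos": TCP position; "ee_rot": TCP orientation; "force": force on the tool from outside, world axes, zero at the start; "torque": the same for the moment, N m; "opening": finger opening in m; "grip_force": force on a finger pad.
Only numpy, scipy, OpenCV 4.12 (cv2) and the standard library are available. Lean on these libraries where they do the work, as an engineer would, in place of code of your own. Each camera call takes 0.05 s, during which the arm holds its last target. There are 200 camera calls.

TASK

Fetch the rectangular tin from the wooden sample chest: lift the bolt's handle out of its notch, draw the bolt fully back and slide the plain lid fully open, leaving both like that. Then stand the tin upright in the one empty bay of the reagent rack, end-on so that one of its narrow labelled ends faces the front of the rack; set it down, do not drop it, and do not disturb the other things.

Things in the scene. Friction and masses are not known exactly. Their poses are not given: they have to be found in the camera images.
- chest: Wooden chest fixed to the bench, bolt towards the robot. Origin at bench level; x away from the robot, y to the left along it, z up. Spans x -150 to 125, y -115 to 115 mm. Front deck (x -150 to -45) 104 mm high; on it the barrel bolt, axis along x at y = 60, z = 124 mm. Behind, under the lid, four cells in a row at y = -79, -26, 26, 79 mm; the tin and a round jar are in the first two, varying.
- cell_end (a point): Middle of the floor of the chest's end cell (chest x 40, y -79 mm), 25 mm above the bench; axes as the chest's. Each cell is 148 mm long in x, 48 mm wide in y; partitions between them reach 105 mm, the chest's end wall 118 mm above the bench. Holds the tin or the round jar.
- cell_next (a point): Middle of the floor of the second cell (chest x 40, y -26 mm), same size; holds the other of tin and round jar. Both are uncovered by the open lid; the two further cells stay covered.
- bolt_knob (a point): Centre of the steel ball knob (18 mm diameter) of the bolt's handle, on a 6 mm stem, 46 mm from the bolt's axis. Bolted, it lies over to the chest's -y side, 12 degrees above level, in a notch of the barrel at chest x = -80 mm; it is then 134 mm above the bench, 30 mm above the deck, with 35 mm free on either side along x. The barrel stands up to 134 mm.
- bolt_handle (a joint): Angle of the handle about the bolt's axis (lifting the knob over the axis): 0 lying in its notch, 1.36 rad upright, its stop. The stem is clear of the notched barrel side above about 0.65 rad. It turns easily (pads that pinch the knob without turning along slip, it lags some 15 to 25 %) and falls back when let go (with the bolt fully drawn, into a second notch).
- bolt (a joint): Travel of the bolt: 0 shot into the lid's edge, 0.035 m fully drawn (its stop), towards the chest's -x side, the knob moving with it. It slides with about 1 N, but only with the handle lifted. Shot, it holds the lid shut.
- chest_lid (a joint): Travel of the lid: 0 shut, 0.120 m fully open (stop), to the chest's +y side, where it juts out. No handle: flat plywood, top 130 mm above the bench, chest x -25 to 105 mm between channel lips 3 mm higher, y -115 to 115 mm when shut. Slides with about 1.5 N; closed fingertips pressed on it with 5 to 20 N carry it along.
- tin_center (a point): Centre of the rectangular aluminium tin: 60 mm along its x, 40 mm along its y, 90 mm tall, about 0.3 kg, labels on its narrow ends (across x). In the chest it stands with x along the chest's x, top at 115 mm, partitions close along its broad sides: only the ends can be gripped. In the rack only the broad sides can, so set it down and take it again on the clear bench before the rack.
- rack: Wooden rack fixed to the bench. Origin at bench level, middle of its shelf; x from front to back guard, y to the left along it, z up. Bays centred at y = -100, 0, 100 mm, parted by strips 10 mm high; the bottle and the jar take two, varying. Shelf 30 mm above the bench, 70 mm deep (x -35 to 35) between a 6 mm high front lip and a back guard of steel rods up to 138 mm. End cheeks at y -156 and 156 mm, 60 mm high.
- rack_bottle_center (a point): Centre of the small amber bottle that stands in the rack, 56 mm diameter, 115 mm tall. Leave it in place.
- rack_jar_center (a point): Centre of the small clear jar with a white cap that stands in the rack, 58 mm diameter, 80 mm tall. Leave it in place.
- chest_jar_center (a point): Centre of the round amber jar with a black cap in the chest, 42 mm diameter, 86 mm tall. Leave it in the chest.
- cork_ring_center (a point): Cork flask ring on the bench between chest and rack, 72 mm diameter, 22 mm high. Leave it in place.
- black_lid_jar_center (a point): Clear jar with a black lid on the bench to the right, 66 mm diameter, 95 mm tall. Leave it in place.
- cylinder_center (a point): Glass measuring cylinder with a white foot to the left of the chest, foot 54 mm diameter, 184 mm tall. Leave it in place.

How it is judged:
On the way, in this order (a step that is already met when the one before it is completed fails the run):
1. the bolt is drawn back out of the lid (value of joint bolt above 0.028 m), for 0.2 s.
2. the lid is slid open (value of joint chest_lid above 0.1 m), for 0.2 s.
At the end, for the whole second after the job is handed in: The bolt is drawn at least 28 of its 35 mm, the lid stands at least 100 of its 120 mm open, and the tin stands at rest on the rack's shelf in the empty bay (centre within 29 mm of the bay's middle along the rack), upright within about 5 degrees, its narrow end to the front within about 14 degrees (value of joint bolt above 0.028 m and value of joint chest_lid above 0.1 m and x of tin_center in the frame of rack between -0.012 and 0.012 m and z of tin_center in the frame of rack between 0.07 and 0.08 m and (y of tin_center in the frame of rack between 0.073 and 0.129 m or y of tin_center in the frame of rack between -0.029 and 0.029 m or y of tin_center in the frame of rack between -0.129 and -0.073 m) and angle between tin_center's own z axis and vertical below 0.08 rad and angle between the x axis of tin_center and the x axis of rack, either way round below 0.25 rad and linear speed of tin below 0.02 m/s and angular speed of tin below 0.2 rad/s); the robot touches nothing.
It fails at once if the tin is dropped or rammed into the rack (more than 60 N) (contact force between tin and rack above 60 N).
It fails at once if a bottle or jar in the rack is moved by more than 25 mm or tipped (distance of any of rack_bottle_center, rack_jar_center from where it was at the start of the episode above 0.025 m or angle between any of rack_bottle_center, rack_jar_center's own z axis and vertical above 0.5 rad).
It fails at once if the jar in the chest is lifted out or tipped (distance of chest_jar_center from where it was at the start of the episode above 0.045 m or angle between chest_jar_center's own z axis and vertical above 0.5 rad).
It fails at once if the cork ring, the black-lidded jar or the measuring cylinder is moved by more than 30 mm (distance of any of cork_ring_center, black_lid_jar_center, cylinder_center from where it was at the start of the episode above 0.03 m).
It also fails if it takes over 72 s, if anything falls off the work surface, if the arm or the gripper's body presses on something with over 40 N, if the wrist force passes 120 N, or if a joint passes its speed limit or range.

## Working session

There is one attempt and no reset: what is moved stays moved. The work goes in short steps, Python scripts to look and compute and a tool call to move; the robot and the scene stay as the last step left them, time stands still between calls to the robot, and variables do not carry over. Pictures are saved under pics/ and viewed, at most 10 in all, crops included, and the job is handed in when it is done.

Besides the shell and the picture viewer there is one more tool, called by a JSON object that holds its "method" and its "body". step_arm: Moves the arm, as the interface text tells. Its arguments: {"type":"object","properties":{"moves":{"type":"array"},"squeeze":{"type":"number"}},"required":["moves"]}

```bash
ls; mkdir -p pics
cat > h.py <<'E'
import numpy as np, cv2
from plant import manip, get_image, get_calibration, find_in, pinpoint
def cal(c):
    k=get_calibration(c); R=cv2.Rodrigues(np.array(k["rvec"],float))[0]
    return np.array(k["camera_matrix"]),R,np.array(k["tvec"],float).ravel()
def ray(c,rc):
    K,R,t=cal(c); d=R.T@np.linalg.inv(K)@np.array([rc[1],rc[0],1.]); return -R.T@t,d
def atz(c,rc,z):
    o,d=ray(c,rc); return o+d*(z-o[2])/d[2]
def cloud(c,dep):
    K,R,t=cal(c); v,u=np.mgrid[:dep.shape[0],:dep.shape[1]]
    p=np.stack([(u-K[0,2])/K[0,0]*dep,(v-K[1,2])/K[1,1]*dep,dep],-1)
    P=(p-t)@R; P[dep==0]=np.nan; return P
def proj(c,p):
    K,R,t=cal(c); q=K@(R@np.array(p)+t); return q[1]/q[2],q[0]/q[2]
E
python3 - <<'E'
from h import *
np.set_printoptions(precision=3,suppress=True)
s=manip.get_state(); print(s["clock"],s["ee_pos"],s["ee_rot"],manip.grip_depth)
for c in("top","scene"):
    im,d=get_image(c); cv2.imwrite(f"pics/{c}0.png",im); P=cloud(c,d); np.save(f"{c}0.npy",P)
    o,_=ray(c,[0,0]); print(c,o)
    for l in ["chest","cell_end","cell_next","bolt_knob","rack","rack_bottle_center","rack_jar_center","cork_ring_center","black_lid_jar_center","cylinder_center"]:
        r=pinpoint(c,l)[:2]
        for x in r: print(l,round(x["conf"],2),np.round(x["centre"],1), P[int(x["centre"][0]),int(x["centre"][1])])
E
```

```text
pics
0.0 [0.194 0.567 0.222] [-0.     0.164  0.986 -0.001] -0.0187
top [0.47  0.01  1.346]
chest 0.9 [191.7 249.6] [0.562 0.245 0.131]
cell_end 0.57 [176.  274.6] [0.604 0.174 0.13 ]
bolt_knob 0.36 [218.9 239.1] [0.485 0.273 0.14 ]
rack 0.71 [175.1 426.2] [ 0.601 -0.264  0.118]
rack_jar_center 0.72 [177.9 461. ] [ 0.595 -0.369  0.106]
cork_ring_center 0.75 [149.5 340.9] [ 0.701 -0.02   0.002]
black_lid_jar_center 0.64 [243.5 500.4] [ 0.401 -0.479  0.096]
cylinder_center 0.96 [254.8 153.6] [0.386 0.52  0.132]
scene [1.137 0.864 1.163]
chest 0.84 [280.  349.7] [0.637 0.334 0.131]
cell_end 0.62 [177.5 238.6] [ 0.654 -0.188  0.103]
cell_next 0.73 [115.9 257.9] [ 0.408 -0.476  0.062]
bolt_knob 0.46 [234.4 378.9] [0.486 0.272 0.143]
rack 0.94 [178.2 237. ] [ 0.626 -0.259  0.028]
rack 0.4 [158.1 236. ] [ 0.618 -0.26   0.112]
rack_bottle_center 0.64 [160.5 234.7] [ 0.623 -0.267  0.101]
rack_bottle_center 0.29 [235.3 375.7] [0.494 0.269 0.141]
rack_jar_center 0.55 [145.3 223.5] [ 0.609 -0.366  0.091]
cork_ring_center 0.94 [235.8 255.9] [ 0.698 -0.034 -0.001]
black_lid_jar_center 0.87 [114.5 259.1] [ 0.405 -0.464  0.073]
cylinder_center 0.84 [291.9 475.2] [0.399 0.541 0.116]
```

View pics/top0.png

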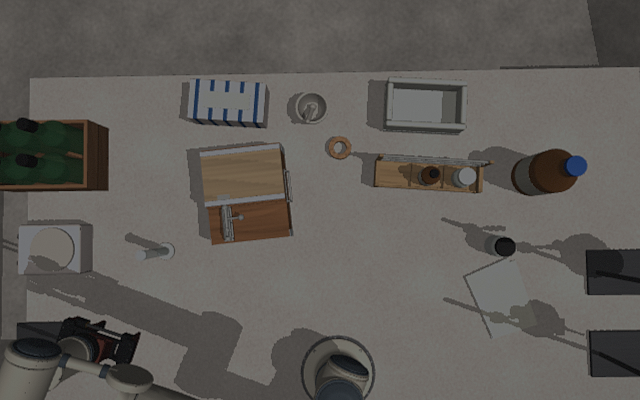

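View pics/scene0.png

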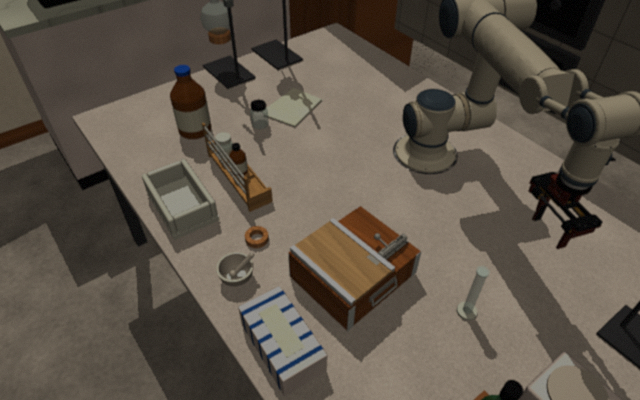

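The top view shows the chest (about 205–290 columns, 145–245 rows) with the knob near (216,240). The rack is at (175,430), bottle in the middle bay and jar in the right one, so the left bay (rack y = +100) is empty. The scene view agrees. Next I fit the poses.

Run:
```python
from h import *
np.set_printoptions(precision=4,suppress=True)
for c in("top","scene"):
    P=np.load(c+"0.npy"); x,y,z=np.moveaxis(P,-1,0)
    m=(x>.38)&(x<.8)&(y>.08)&(y<.45)&(z>.09)&(z<.16)
    L=cv2.connectedComponents(m.astype(np.uint8))[1]
    k=np.argmax(np.bincount(L[m])); m=L==k
    r=cv2.minAreaRect((P[m][:,:2]*1000).astype(np.float32)); print(c,"chest",r,"area n",m.sum())
    q=m&(z>.126)&(z<.137); print(" lid z",np.median(z[q]), " deck z",np.median(z[m&(z<.115)]))
    m=(x>.5)&(x<.75)&(y<-.07)&(y>-.47)&(z>.015)&(z<.15)
    L=cv2.connectedComponents(m.astype(np.uint8))[1]; k=np.argmax(np.bincount(L[m])); m=L==k
    r=cv2.minAreaRect((P[m][:,:2]*1000).astype(np.float32)); print(" rack all",r,m.sum())
    m2=m&(z<.045); r=cv2.minAreaRect((P[m2][:,:2]*1000).astype(np.float32)); print(" rack low",r,m2.sum())
# corners from rgb top view: chest upscale crop for looking
im=cv2.imread("pics/top0.png")
a=cv2.resize(im[135:250,195:300],None,fx=4,fy=4,interpolation=cv2.INTER_CUBIC)
b=cv2.resize(im[145:200,365:495],None,fx=4,fy=4,interpolation=cv2.INTER_CUBIC)
o=np.zeros((a.shape[0]+b.shape[0],max(a.shape[1],b.shape[1]),3),np.uint8); o[:len(a),:a.shape[1]]=a;o[len(a):,:b.shape[1]]=b
o=cv2.convertScaleAbs(o[:600],alpha=1.6); cv2.imwrite("pics/crop0.png",o); print(o.shape)
```

```text
top chest ((558.8154907226562, 259.8327941894531), (275.85809326171875, 234.18780517578125), 5.368973731994629) area n 7616
 lid z 0.1306921505758365  deck z 0.10418673031665389
 rack all ((609.4081420898438, -286.53662109375), (325.1044006347656, 84.50041198730469), 85.53399658203125) 3607
 rack low ((608.3810424804688, -285.57562255859375), (322.8070068359375, 82.30287170410156), 85.53399658203125) 1854
scene chest ((556.715087890625, 262.58428955078125), (280.4896240234375, 235.59927368164062), 5.605927467346191) area n 7602
 lid z 0.13016101394450452  deck z 0.10345792227296619
 rack all ((607.92431640625, -282.3834228515625), (333.218994140625, 88.0825424194336), 85.76959228515625) 2276
 rack low ((607.6527099609375, -281.38067626953125), (331.1949462890625, 87.42991638183594), 85.17620849609375) 868
(600, 520, 3)
```

View pics/crop0.png

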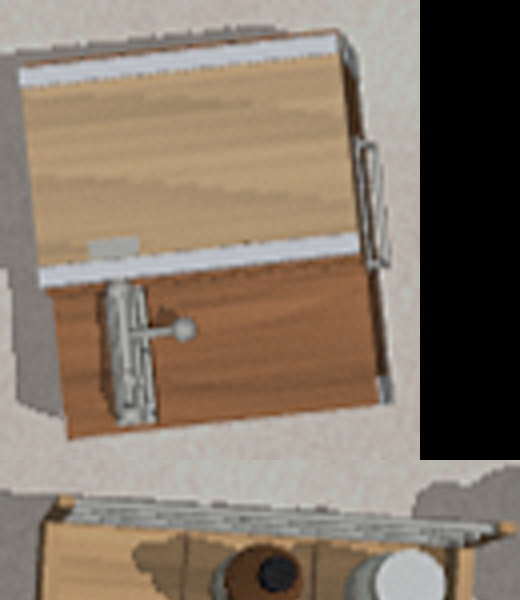

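The crop confirms the chest yaw of about +5.4°, bolt on the left of the deck, knob on its right side (crop 183,328).

Run:
```python
from h import *
np.set_printoptions(precision=4,suppress=True)
print(atz("top",[191.7,249.6],0),atz("scene",[280,349.7],0),"rack",atz("top",[175.1,426.2],0),atz("scene",[178.2,237],0))
print("knob",atz("top",[218.9,239.1],.134),atz("scene",[234.4,378.9],.134), "crop", atz("top",[135+328/4,195+183/4],.140))
# LS chest box model fit on lid/deck edge via depth: knob points
O=np.array([.5704,.2614]); a=np.radians(5.45); R=np.array([[np.cos(a),-np.sin(a)],[np.sin(a),np.cos(a)]])
for c in("top","scene"):
    P=np.load(c+"0.npy").reshape(-1,3); q=(P[:,:2]-O)@R
    m=(abs(q[:,0]+.08)<.03)&(abs(q[:,1]-.012)<.016)&(P[:,2]>.115)&(P[:,2]<.15)
    print(c,"knob pts chest frame",m.sum(),np.median(q[m],0),P[m,2].max(),np.median(P[m],0))
    m=(q[:,0]<-.05)&(q[:,0]>-.14)&(P[:,2]>.124)&(P[:,2]<.15)&(q[:,1]>.04); print(" barrel",q[m].min(0),q[m].max(0))
    a2=np.radians(-4.5);R2=np.array([[np.cos(a2),-np.sin(a2)],[np.sin(a2),np.cos(a2)]])
    q=(P[:,:2]-[.608,-.285])@R2
    for y0 in(.1,-.12,-.04,):
      m=(abs(q[:,1]-y0)<.03)&(abs(q[:,0])<.1)&(P[:,2]>.015)
      if y0>0:
        print(" rack prof",y0); 
        for zz in [(.015,.028),(.028,.033),(.033,.04),(.04,.2)]:
          n=m&(P[:,2]>zz[0])&(P[:,2]<zz[1])
          if n.any(): print(zz,n.sum(),np.percentile(q[n,0],[0,5,50,95,100]))
    for nm,w,z0,z1 in(("bottle",0,.12,.16),("jar",-.1,.095,.12)):
      m=(abs(q[:,1]-w)<.04)&(q[:,0]<.028)&(q[:,0]>-.04)&(P[:,2]>z0)&(P[:,2]<z1); 
      if m.any(): print(nm,m.sum(),(q[m].min(0)+q[m].max(0))/2,np.ptp(q[m],0))
```

```text
[0.5697 0.269  0.    ] [0.5725 0.2681 0.    ] rack [ 0.6136 -0.2913  0.    ] [ 0.6134 -0.2862  0.    ]
knob [0.4826 0.2737 0.134 ] [0.4792 0.2691 0.134 ] crop [0.4878 0.2677 0.14  ]
top knob pts chest frame 32 [-0.0798  0.0152] 0.14470066823393105 [0.4894 0.2689 0.1389]
 barrel [-0.1399  0.0405] [-0.0502  0.0697]
 rack prof 0.1
(0.015, 0.028) 84 [-0.0408 -0.0334  0.0043  0.0323  0.0395]
(0.028, 0.033) 334 [-0.0407 -0.0302  0.0033  0.0374  0.0409]
(0.033, 0.04) 92 [-0.0406 -0.0399 -0.0247  0.0338  0.0397]
(0.04, 0.2) 134 [-0.0402  0.0353  0.0381  0.0418  0.0435]
bottle 104 [-0.0036  0.003 ] [0.0323 0.027 ]
jar 261 [-0.0012 -0.1018] [0.0495 0.0528]
scene knob pts chest frame 36 [-0.0775  0.0208] 0.1459240026250937 [0.491  0.2745 0.1374]
 barrel [-0.1396  0.0401] [-0.0503  0.0738]
 rack prof 0.1
(0.015, 0.028) 64 [-0.0382 -0.0337 -0.0017  0.0416  0.0432]
(0.028, 0.033) 136 [-0.0409 -0.0346 -0.0086  0.04    0.042 ]
(0.033, 0.04) 46 [-0.0435 -0.0417 -0.035   0.0394  0.0428]
(0.04, 0.2) 105 [0.0323 0.0339 0.0383 0.0416 0.0427]
bottle 87 [-0.004   0.0048] [0.0307 0.0351]
jar 151 [-0.0037 -0.0976] [0.0492 0.0535]
```

```bash
cat >> h.py <<'E'
O=np.array([.5704,.2614]); CA=np.radians(5.45)
def rot(a): return np.array([[np.cos(a),-np.sin(a)],[np.sin(a),np.cos(a)]])
def ch(x,y): return O+rot(CA)@np.array([x,y])
RO=np.array([.608,-.2853]); RA=np.radians(-4.6)
def rk(x,y): return RO+rot(RA)@np.array([x,y])
def Rt(s):
    from scipy.spatial.transform import Rotation as T
    w,x,y,z=s["ee_rot"]; return T.from_quat([x,y,z,w]).as_matrix()
def go(xy,z,yang):
    s=manip.get_state(); R=Rt(s); d=R.T@(np.array([*xy,z])-s["ee_pos"])
    cur=np.arctan2(R[1,1],R[0,1]); dy=-(yang-cur); dy=(dy+np.pi/2)%np.pi-np.pi/2
    print("t",round(s["clock"],2),"pos",np.round(s["ee_pos"],4),"F",np.round(s["force"],1),"open",round(s["opening"],4),"shift",np.round(d,4),"yaw",round(dy,3),"(alt",round(dy-np.sign(dy)*np.pi,3),") j6",round(s["joint_positions"][5],2))
E
python3 -c "
from h import *
k=ch(-.080,.015);print(k);go(k,.222,CA)"
```

```text
[0.48933699 0.26873403]
t 1.1 pos [0.1943 0.5677 0.2227] F [-0.   0.3  0.1] open 0.088 shift [-0.3759 -0.1873  0.0007] yaw 1.146 (alt -1.996 ) j6 -0.06
```

{"method": "step_arm", "body": {"moves": [0.6,-0.376,-0.187,0,1.146,0.6,-0.376,-0.187,0,1.146,0.6,-0.376,-0.187,0,1.146,0.6,-0.376,-0.187,0,1.146,0.6,-0.376,-0.187,0,1.146,0.6,-0.376,-0.187,0,1.146,0.6,-0.376,-0.187,0,1.146,0.6,-0.376,-0.187,0,1.146]}}

```text
clock: 1.77
ee_pos: [0.4297, 0.3289, 0.2229]
ee_rot: [0.0, 0.619, 0.785, 0.0]
force: [0.7, 0.1, -0.3]
opening: 0.0384
grip_force: 0.0
```

```bash
python3 -c "
from h import *
go(ch(-.080,.015),.18,CA)"
```

```text
t 1.77 pos [0.4297 0.3289 0.2229] F [ 0.7  0.1 -0.3] open 0.0384 shift [-0.0724  0.044   0.0429] yaw 0.14 (alt -3.002 ) j6 0.36
```

{"method": "step_arm", "body": {"moves": [0.66,-0.072,0.044,0.043,0.14,0.66,-0.072,0.044,0.043,0.14,0.66,-0.072,0.044,0.043,0.14,0.66,-0.072,0.044,0.043,0.14,0.66,-0.072,0.044,0.043,0.14]}}

```text
clock: 2.18
ee_pos: [0.4882, 0.2713, 0.1796]
ee_rot: [-0.001, 0.671, 0.742, -0.0]
force: [-0.8, 0.5, 0.3]
opening: 0.0298
grip_force: 0.0
```

```bash
python3 -c "
from h import *
go(ch(-.080,.015),.116,CA)
for c in('top','scene'):
    im,d=get_image(c); r,q=proj(c,[.489,.269,.14]); r,q=int(r),int(q); cv2.imwrite('pics/k'+c+'.png',cv2.convertScaleAbs(cv2.resize(im[r-40:r+40,q-50:q+50],None,fx=5,fy=5,interpolation=2),alpha=1.5))
a=cv2.imread('pics/ktop.png');b=cv2.imread('pics/kscene.png');cv2.imwrite('pics/k0.png',cv2.resize(np.hstack([a,b]),None,fx=.8,fy=.8))
"
```

```text
t 2.18 pos [0.4882 0.2713 0.1796] F [-0.8  0.5  0.3] open 0.0298 shift [-0.0026  0.0009  0.0636] yaw 0.005 (alt -3.136 ) j6 0.35
```

View pics/k0.png

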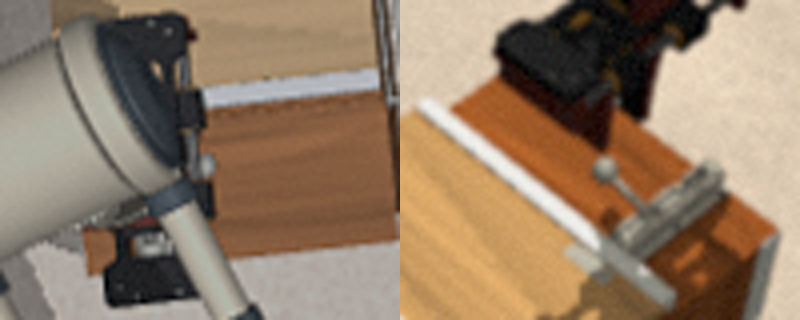

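```bash
python3 -c "
from h import *
r,q=proj('top',[.489,.269,.14]); r,q=int(r)-40,int(q)-50
s=manip.get_state();R=Rt(s);p=s['ee_pos']
for n,v in [('knob',[*ch(-.08,.015),.134]),('tcp',p),('f+',p+R@[0,.015,0]),('f-',p+R@[0,-.015,0]),('b+',p+R@[0,.0285,0]),('b-',p+R@[0,-.0285,0])]:
  a=np.array(proj('top',v)); print(n,(a-[r,q])*4)
i=cv2.imread('pics/ktop.png');d=None
"
```

```text
knob [162.02625144 203.33975506]
tcp [163.18391335 183.10131662]
f+ [141.43054072 180.7199135 ]
f- [184.9607532  185.48528876]
b+ [121.8725385  178.57884378]
b- [204.58000495 187.63306364]
```

{"method": "step_arm", "body": {"moves": [0.66,-0.003,0.001,0.03,0,0.66,-0.003,0.001,0.055,0,0.66,-0.003,0.001,0.062,0,0.66,-0.003,0.001,0.062,0,1,-0.003,0.001,0.062,0,1,-0.003,0.001,0.062,0,1,-0.003,0.001,0.062,0,1,-0.003,0.001,0.062,0], "squeeze": 8}}

```text
clock: 2.95
ee_pos: [0.488, 0.269, 0.1194]
ee_rot: [-0.001, 0.67, 0.742, -0.001]
force: [-9.6, 0.2, 3.0]
opening: 0.0169
grip_force: 8.0
```

{"method": "step_arm", "body": {"moves": [1,0.001,-0.002,-0.005,0,1,0.003,-0.002,-0.01,0,1,0.006,-0.002,-0.015,0,1,0.01,-0.002,-0.02,0,1,0.014,-0.002,-0.024,0,1,0.019,-0.002,-0.028,0,1,0.024,-0.002,-0.031,0,1,0.024,-0.002,-0.031,0], "squeeze": 15}}

```text
clock: 3.62
ee_pos: [0.4853, 0.293, 0.1505]
ee_rot: [-0.0, 0.67, 0.742, 0.001]
force: [-5.4, -1.9, 1.9]
opening: 0.0169
grip_force: 15.0
```

```bash
python3 -c "
from h import *
im,d=get_image('scene'); r,q=proj('scene',[.489,.269,.14]); r,q=int(r),int(q); cv2.imwrite('pics/k1.png',cv2.convertScaleAbs(cv2.resize(im[r-40:r+40,q-50:q+50],None,fx=5,fy=5,interpolation=2),alpha=1.5))
"
```

```text
(no output)
```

View pics/k1.png

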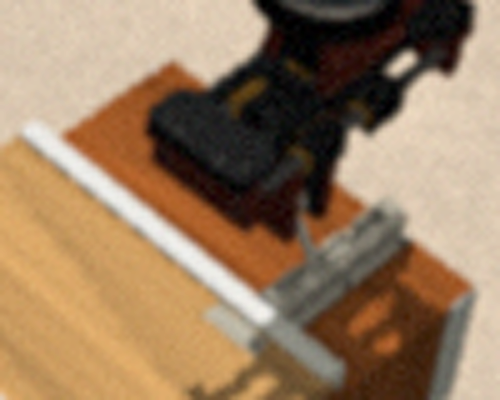

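Stem is lifted to about 60°, knob held. Draw the bolt.

{"method": "step_arm", "body": {"moves": [1,0.004,0,-0.002,0,1,0.004,-0.01,-0.002,0,1,0.004,-0.02,-0.002,0,1,0.004,-0.03,-0.002,0,1,0.004,-0.036,-0.002,0,1,0.004,-0.036,-0.002,0]}}

```text
clock: 4.17
ee_pos: [0.4493, 0.2924, 0.152]
ee_rot: [0.001, 0.67, 0.742, 0.002]
force: [2.3, -2.2, 3.0]
opening: 0.0166
grip_force: 15.0
```

{"method": "step_arm", "body": {"moves": [1,0,-0.003,0,0,1,0,-0.003,0,0]}}

```text
clock: 4.33
ee_pos: [0.4487, 0.2923, 0.152]
ee_rot: [0.002, 0.671, 0.742, 0.004]
force: [11.6, 0.7, 0.8]
opening: 0.0168
grip_force: 15.0
```

{"method": "step_arm", "body": {"moves": [0.6,0,0.002,0,0,0.6,0,0.002,0,0,0.6,0,0.002,-0.02,0,0.6,0,0.002,-0.06,0,0.6,0,0.002,-0.07,0,1,0,0.002,-0.07,0]}}

```text
clock: 4.83
ee_pos: [0.4488, 0.2931, 0.2249]
ee_rot: [0.001, 0.67, 0.742, 0.003]
force: [-0.1, 0.4, 0.7]
opening: 0.0313
grip_force: 0.0
```

```bash
python3 -c "
from h import *
go(ch(.04,-.07),.145,CA)
im,d=get_image('scene'); r,q=proj('scene',[.48,.269,.14]); r,q=int(r),int(q); cv2.imwrite('pics/k2.png',cv2.convertScaleAbs(cv2.resize(im[r-40:r+40,q-50:q+50],None,fx=5,fy=5,interpolation=2),alpha=1.5))"
```

```text
t 4.83 pos [0.4488 0.2931 0.2249] F [-0.1  0.4  0.7] open 0.0313 shift [-0.1143  0.1568  0.0804] yaw 0.006 (alt -3.135 ) j6 0.41
```

View pics/k2.png

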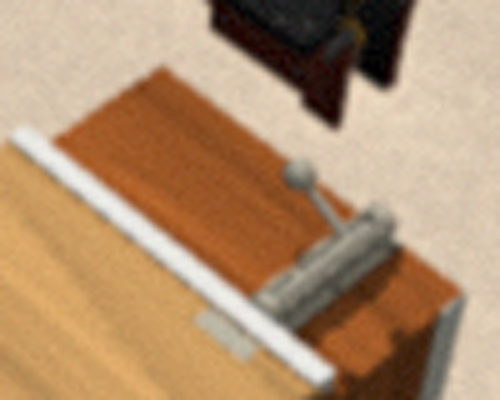

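The knob has moved back and fallen into the second notch (crop 300,175), so the bolt is drawn. Next, the lid.

{"method": "step_arm", "body": {"moves": [1,-0.114,0.157,0,0.006,1,-0.114,0.157,0,0.006,1,-0.114,0.157,0,0.006,1,-0.114,0.157,0.03,0.006,1,-0.114,0.157,0.06,0.006,1,-0.114,0.157,0.08,0.006,1,-0.114,0.157,0.08,0.006,1,-0.114,0.157,0.08,0.006]}}

```text
clock: 5.55
ee_pos: [0.6146, 0.1939, 0.1367]
ee_rot: [-0.002, 0.673, 0.74, -0.003]
force: [-0.5, 0.2, 0.7]
opening: 0.0
grip_force: 0.0
```

```bash
python3 -c "
from h import *
go(ch(.04,-.07),.13,CA)"
```

```text
t 5.55 pos [0.6146 0.1939 0.1367] F [-0.5  0.2  0.7] open 0.0 shift [0.0014 0.0025 0.0067] yaw -0.001 (alt 3.14 ) j6 0.16
```

{"method": "step_arm", "body": {"moves": [1,0,0,0.004,0,1,0,0,0.007,0,1,0,0,0.007,0]}}

```text
clock: 5.8
ee_pos: [0.615, 0.1952, 0.1329]
ee_rot: [-0.0, 0.672, 0.74, -0.0]
force: [0.0, 0.4, -0.8]
opening: 0.0003
grip_force: 0.0
```

{"method": "step_arm", "body": {"moves": [1,0,0,0.003,0,1,0,0,0.004,0,1,0,0,0.004,0]}}

```text
clock: 6.05
ee_pos: [0.6157, 0.1951, 0.1304]
ee_rot: [0.0, 0.673, 0.74, 0.0]
force: [-0.7, 0.9, 3.2]
opening: 0.0007
grip_force: 1.3
```

{"method": "step_arm", "body": {"moves": [1,0,0,0.002,0,1,0,0,0.002,0,1,0.01,0,0.002,0,1,0.02,0,0.002,0]}}

```text
clock: 6.38
ee_pos: [0.6142, 0.2141, 0.1303]
ee_rot: [0.001, 0.673, 0.74, 0.001]
force: [-3.2, -2.3, 9.3]
opening: 0.0003
grip_force: 4.5
```

{"method": "step_arm", "body": {"moves": [1,0.012,0,0,0,1,0.026,0,0,0,1,0.04,0,0,0,1,0.054,0,0,0,1,0.068,0,0,0,1,0.082,0,0,0,1,0.095,0,0,0,1,0.104,0,0,0]}}

```text
clock: 7.05
ee_pos: [0.6046, 0.3187, 0.1303]
ee_rot: [0.001, 0.673, 0.74, 0.001]
force: [1.0, -5.9, 8.0]
opening: 0.0008
grip_force: 4.2
```

{"method": "step_arm", "body": {"moves": [1,0.005,0,0,0,1,0.005,0,0,0,1,0.005,0,-0.03,0,1,0,0,-0.07,0,0.2,-0.03,-0.03,-0.1,0,0.2,-0.06,-0.06,-0.1,0,0.2,-0.1,-0.1,-0.1,0,0.2,-0.12,-0.14,-0.1,0]}}

```text
clock: 7.72
ee_pos: [0.4967, 0.2002, 0.2279]
ee_rot: [0.001, 0.673, 0.74, 0.001]
force: [0.3, -0.9, -0.3]
opening: 0.0236
grip_force: 0.0
```

Run:
```python
from h import *
np.set_printoptions(precision=4,suppress=True)
go(ch(.04,-.079),.23,CA)
ims=[]
for c in("top","scene"):
    im,d=get_image(c); P=cloud(c,d); np.save(c+"1.npy",P)
    for l in("tin_center","chest_jar_center"):
        for x in pinpoint(c,l)[:1]: print(c,l,x["conf"],x["centre"],P[int(x["centre"][0]),int(x["centre"][1])],"chest",(atz(c,x["centre"],.07)[:2]-O)@rot(CA))
    r,q=proj(c,[*ch(.0,0),.12]);r,q=int(r),int(q)
    ims.append(cv2.resize(im[r-60:r+60,q-65:q+65],(390,360),interpolation=2))
    Q=P.reshape(-1,3); q2=(Q[:,:2]-O)@rot(CA)
    m=(abs(q2[:,0]-.04)<.03)&(abs(Q[:,2]-.13)<.004); print(c,"lid edge y",np.percentile(q2[m,1],[0,1,50,99]))
    for y0 in(-.079,-.026):
        m=(abs(q2[:,0]-.04)<.07)&(abs(q2[:,1]-y0)<.0235)&(Q[:,2]>.107)&(Q[:,2]<.126)
        if m.sum()>10: print(" top in cell",y0,m.sum(),np.percentile(q2[m],[2,50,98],axis=0),np.median(Q[m,2]),cv2.minAreaRect((q2[m]*1000).astype(np.float32)))
cv2.imwrite("pics/open.png",cv2.convertScaleAbs(np.hstack(ims),alpha=1.5))
```

```text
t 7.72 pos [0.4967 0.2002 0.2279] F [ 0.3 -0.9 -0.3] open 0.0236 shift [-0.025   0.1193 -0.0018] yaw -0.001 (alt 3.141 ) j6 0.23
top tin_center 0.73 [172.7, 272.8] [0.6171 0.1808 0.1183] chest [ 0.0429 -0.0807]
top chest_jar_center 0.6 [176.6, 428.6] [ 0.5978 -0.2689  0.1228] chest [-0.0208 -0.5446]
top lid edge y [-0.6444 -0.0594  0.1294  0.2329]
 top in cell -0.079 285 [[ 0.0105 -0.0982]
 [ 0.0388 -0.0793]
 [ 0.0679 -0.0596]] 0.1148384263388071 ((39.75927734375, -79.92994689941406), (60.72665786743164, 44.61111068725586), 0.635940432548523)
 top in cell -0.026 63 [[ 0.0444 -0.0462]
 [ 0.0509 -0.028 ]
 [ 0.0603 -0.011 ]] 0.11153546274207521 ((52.4500846862793, -27.71805763244629), (38.63364028930664, 16.214752197265625), 89.35296630859375)
scene tin_center 0.86 [256.5, 318.1] [0.6417 0.2104 0.1042] chest [ 0.0492 -0.0756]
scene chest_jar_center 0.48 [264.8, 335.1] [0.6229 0.26   0.1066] chest [ 0.0341 -0.0234]
scene lid edge y [-1.7371 -1.7157  0.127   0.2366]
 top in cell -0.079 374 [[-0.0196 -0.1022]
 [ 0.0409 -0.0817]
 [ 0.0857 -0.0566]] 0.11426408748648974 ((34.170654296875, -79.10426330566406), (124.27961730957031, 46.51960754394531), 0.12198356539011002)
 top in cell -0.026 155 [[ 0.0194 -0.0487]
 [ 0.0403 -0.0235]
 [ 0.0599 -0.0052]] 0.11011361518172856 ((22.739484786987305, -26.568883895874023), (103.37821960449219, 45.58580780029297), 0.2544424831867218)
```

View pics/open.png

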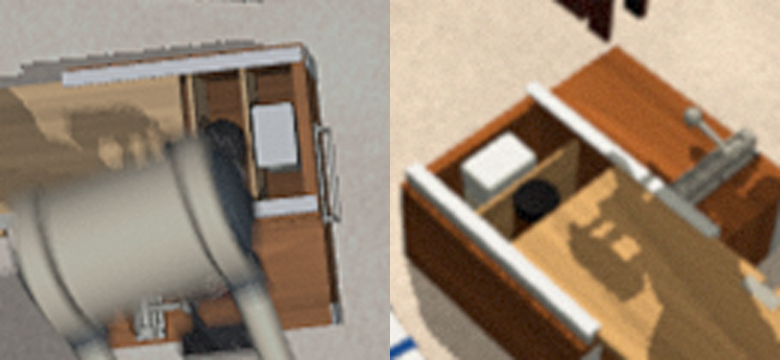

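The tin is in the end cell, at chest (40,-80), and the jar is in the next one. The lid edge is at y≈233, which is fully open.

{"method": "step_arm", "body": {"moves": [0,-0.025,0.119,0,0,0,-0.025,0.119,0,0,0,-0.025,0.119,0,0,0,-0.025,0.119,0,0,0,-0.025,0.119,0.03,0,0,-0.025,0.119,0.06,0,0,-0.025,0.119,0.08,0,0,-0.025,0.119,0.08,0]}}

```text
clock: 8.68
ee_pos: [0.6165, 0.1887, 0.1401]
ee_rot: [-0.003, 0.672, 0.74, -0.004]
force: [-0.7, 0.0, -0.8]
opening: 0.0878
grip_force: 0.0
```

```bash
python3 -c "
from h import *
go(ch(.04,-.0795),.07,CA)"
```

```text
t 8.68 pos [0.6165 0.1887 0.1401] F [-0.7  0.  -0.8] open 0.0878 shift [-0.0026  0.0018  0.0701] yaw 0.001 (alt -3.141 ) j6 0.15
```

{"method": "step_arm", "body": {"moves": [0,-0.001,0.001,0,0,0,-0.001,0.001,0.015,0,0,-0.001,0.001,0.03,0,0,-0.001,0.001,0.045,0,0,-0.001,0.001,0.058,0,0,-0.001,0.001,0.068,0,0,-0.001,0.001,0.068,0,0,-0.001,0.001,0.068,0]}}

```text
clock: 9.35
ee_pos: [0.6191, 0.1875, 0.0798]
ee_rot: [0.0, 0.673, 0.74, 0.0]
force: [0.1, -0.0, 0.5]
opening: 0.0875
grip_force: 0.0
```

{"method": "step_arm", "body": {"moves": [0,-0.001,0,0.008,0,0,-0.001,0,0.008,0,0.6,-0.001,0,0.008,0,0.6,-0.001,0,0.008,0,0.6,-0.001,0,0.008,0,0.6,-0.001,0,0.008,0,0.6,-0.001,0,0.008,0], "squeeze": 25}}

```text
clock: 9.93
ee_pos: [0.6186, 0.1863, 0.0719]
ee_rot: [-0.0, 0.673, 0.74, -0.0]
force: [-4.0, -0.3, 3.5]
opening: 0.0602
grip_force: 25.0
```

{"method": "step_arm", "body": {"moves": [0.6,0,0,-0.02,0,0.6,0,0,-0.045,0,0.6,0,0,-0.075,0,0.6,0,0,-0.105,0,0.6,0,0,-0.13,0,0.6,0,0,-0.14,0,0.6,0,0,-0.14,0]}}

```text
clock: 10.52
ee_pos: [0.62, 0.1867, 0.2145]
ee_rot: [0.001, 0.673, 0.74, 0.002]
force: [0.6, 0.6, -3.8]
opening: 0.0601
grip_force: 25.0
```

```bash
python3 -c "
from h import *
go(rk(-.16,.1),.2,RA)"
```

```text
t 10.52 pos [0.62   0.1867 0.2145] F [ 0.6  0.6 -3.8] open 0.0601 shift [-0.3423 -0.1969  0.0132] yaw 0.175 (alt -2.966 ) j6 0.14
```

{"method": "step_arm", "body": {"moves": [0.6,-0.03,-0.017,0,0.02,0.6,-0.065,-0.037,0,0.05,0.6,-0.1,-0.057,0,0.08,0.6,-0.135,-0.077,0,0.11,0.6,-0.17,-0.097,0,0.14,0.6,-0.205,-0.117,0,0.17,0.6,-0.24,-0.137,0,0.175,0.6,-0.27,-0.155,0,0.175]}}

```text
clock: 11.18
ee_pos: [0.4883, -0.0989, 0.2083]
ee_rot: [-0.002, 0.735, 0.678, -0.001]
force: [0.5, -0.2, -3.6]
opening: 0.0598
grip_force: 25.0
```

```bash
python3 -c "
from h import *
go(rk(-.16,.1),.09,RA)"
```

```text
t 11.18 pos [ 0.4883 -0.0989  0.2083] F [ 0.5 -0.2 -3.6] open 0.0598 shift [-0.0762 -0.0252  0.1184] yaw -0.001 (alt 3.141 ) j6 -0.19
```

{"method": "step_arm", "body": {"moves": [0.6,-0.035,-0.012,0,0,0.6,-0.068,-0.022,0.02,0,0.6,-0.073,-0.025,0.045,0,0.6,-0.073,-0.025,0.075,0,0.6,-0.073,-0.025,0.105,0,0.6,-0.073,-0.025,0.13,0,0.6,-0.073,-0.025,0.14,0,0.6,-0.073,-0.025,0.14,0]}}

```text
clock: 11.85
ee_pos: [0.4567, -0.1666, 0.0661]
ee_rot: [-0.004, 0.735, 0.678, -0.002]
force: [0.3, 0.4, -3.5]
opening: 0.0598
grip_force: 25.0
```

{"method": "step_arm", "body": {"moves": [0.6,0,0,0.006,0,0.6,0,0,0.012,0,0.6,0,0,0.014,0,0.6,0,0,0.014,0]}}

```text
clock: 12.18
ee_pos: [0.4599, -0.1679, 0.0579]
ee_rot: [0.0, 0.735, 0.678, 0.0]
force: [-0.0, 0.3, -4.6]
opening: 0.0598
grip_force: 25.0
```

{"method": "step_arm", "body": {"moves": [0.6,0,0,0.004,0,0.6,0,0,0.008,0,0.6,0,0,0.01,0,0.6,0,0,0.01,0]}}

```text
clock: 12.52
ee_pos: [0.4594, -0.1678, 0.0471]
ee_rot: [-0.0, 0.735, 0.678, -0.0]
force: [-0.5, 0.0, -3.9]
opening: 0.0599
grip_force: 25.0
```

{"method": "step_arm", "body": {"moves": [0.6,0,0,0.002,0,0.6,0,0,0.002,0]}}

```text
clock: 12.68
ee_pos: [0.4597, -0.168, 0.0468]
ee_rot: [0.0, 0.735, 0.678, 0.0]
force: [-1.6, 1.7, 3.8]
opening: 0.0598
grip_force: 25.0
```

{"method": "step_arm", "body": {"moves": [0,0,0,0,0,0,0,0,0,0,0,0,0,0,0,0,0,0,-0.03,0,0,0,0,-0.06,0,0,0,0,-0.09,0,0,0,0,-0.1,0,0,0,0,-0.1,0.12]}}

```text
clock: 13.35
ee_pos: [0.4612, -0.1686, 0.1494]
ee_rot: [0.003, 0.774, 0.633, 0.002]
force: [0.3, 0.2, 0.1]
opening: 0.0875
grip_force: 0.0
```

{"method": "step_arm", "body": {"moves": [0.2,0,0,0,1.45,0.2,0,0,0,1.45,0.2,0,0,0,1.45,0.2,0,0,0,1.45,0.2,0,0,0,1.45,0.2,0,0,0,1.45,0.2,0,0,0,1.45,0.2,0,0,0,1.45]}}

```text
clock: 14.02
ee_pos: [0.4595, -0.1678, 0.1446]
ee_rot: [-0.0, 0.983, 0.181, -0.0]
force: [0.1, 0.5, -0.3]
opening: 0.0708
grip_force: 0.0
```

Run:
```python
from h import *
go([.4597,-.168],.147,RA+np.pi/2)
for c in("scene","top"):
    im,d=get_image(c); P=cloud(c,d).reshape(-1,3)
    m=(abs(P[:,0]-.46)<.05)&(abs(P[:,1]+.168)<.05)&(abs(P[:,2]-.09)<.006)
    if m.sum()>20: print(c,m.sum(),cv2.minAreaRect((P[m,:2]*1000).astype(np.float32)),np.median(P[m,2]))
    cv2.imwrite(f"pics/s_{c}.png",im)
```

```text
t 14.02 pos [ 0.4595 -0.1678  0.1446] F [ 0.1  0.5 -0.3] open 0.0708 shift [ 0.0002  0.0002 -0.0024] yaw 0.445 (alt -2.697 ) j6 0.79
scene 156 ((461.4566650390625, -160.37667846679688), (42.03896713256836, 61.86131286621094), 87.4211654663086) 0.08921105040580007
```

{"method": "step_arm", "body": {"moves": [0.2,0,0,0,0.445,0.2,0,0,0,0.445,0.2,0,0,0,0.445,0.2,0,0,0,0.445,0.2,0,0,0,0.445,0.2,0,0,0.03,0.445,0.2,0,0,0.06,0.445,0.2,0,0,0.06,0.445]}}

```text
clock: 14.78
ee_pos: [0.4565, -0.1665, 0.079]
ee_rot: [-0.002, 0.999, -0.035, -0.005]
force: [-0.8, -0.3, -1.6]
opening: 0.0699
grip_force: 0.0
```

```bash
python3 -c "
from h import *
go([.4597,-.165],.047,RA+np.pi/2); print(Rt(manip.get_state()))"
```

```text
t 14.78 pos [ 0.4565 -0.1665  0.079 ] F [-0.8 -0.3 -1.6] open 0.0699 shift [ 0.0034 -0.0016  0.032 ] yaw 0.011 (alt -3.13 ) j6 1.22
[[ 0.99757379 -0.06901775 -0.00911471]
 [-0.06898324 -0.99760961  0.00404751]
 [-0.00937227 -0.00340893 -0.99995027]]
```

{"method": "step_arm", "body": {"moves": [0.2,0.001,-0.001,0.01,0.006,0.2,0.001,-0.001,0.02,0.006,0.2,0.001,-0.001,0.03,0.006,0.2,0.001,-0.001,0.033,0.006,0.2,0.001,-0.001,0.033,0.006,0.2,0.001,-0.001,0.033,0.006]}}

```text
clock: 15.28
ee_pos: [0.4608, -0.1671, 0.0529]
ee_rot: [0.0, 0.999, -0.04, 0.0]
force: [-0.6, -0.1, 0.4]
opening: 0.0701
grip_force: 0.0
```

{"method": "step_arm", "body": {"moves": [0.7,0,0,0.003,0,0.7,0,0,0.003,0,0.7,0,0,0.003,0,0.7,0,0,0.003,0,0.7,0,0,0.003,0], "squeeze": 25}}

```text
clock: 15.7
ee_pos: [0.4608, -0.1668, 0.0497]
ee_rot: [-0.0, 0.999, -0.04, 0.0]
force: [0.1, 3.3, 1.6]
opening: 0.0403
grip_force: 2.7
```

{"method": "step_arm", "body": {"moves": [0.7,0,0,0.003,0,0.7,0,0,0,0,0.7,0,0,-0.02,0,0.7,0,0,-0.05,0,0.7,0,0,-0.08,0,0.7,0,0,-0.08,0,0.7,0,0,-0.08,0], "squeeze": 25}}

```text
clock: 16.28
ee_pos: [0.4614, -0.1673, 0.1305]
ee_rot: [0.001, 0.999, -0.04, 0.001]
force: [-0.5, 0.6, -5.0]
opening: 0.0396
grip_force: 25.0
```

```bash
python3 -c "
from h import *
go(rk(0,.1),.13,RA+np.pi/2); print(rk(0,.1))"
```

```text
t 16.28 pos [ 0.4614 -0.1673  0.1305] F [-0.5  0.6 -5. ] open 0.0396 shift [0.1556 0.0058 0.0009] yaw 0.0 (alt -3.142 ) j6 1.23
[ 0.61601989 -0.18562211]
```

{"method": "step_arm", "body": {"moves": [0.7,0.03,0.002,0,0,0.7,0.065,0.004,0,0,0.7,0.1,0.006,0,0,0.7,0.13,0.006,0,0,0.7,0.148,0.006,0,0,0.7,0.154,0.006,0,0,0.7,0.154,0.006,0,0,0.7,0.154,0.006,0,0]}}

```text
clock: 16.95
ee_pos: [0.6123, -0.185, 0.1271]
ee_rot: [-0.0, 0.999, -0.04, -0.002]
force: [-0.4, 0.7, -3.2]
opening: 0.0396
grip_force: 25.0
```

Run:
```python
from h import *
np.set_printoptions(precision=4,suppress=True)
go(rk(0,.1),.083,RA+np.pi/2); ims=[]
for c in("top","scene"):
    im,d=get_image(c); P=cloud(c,d).reshape(-1,3); q=(P[:,:2]-RO)@rot(RA)
    for nm,y0,z0,z1 in(("guard",.1,.06,.15),("tin",.1,.155,.18),("tinface",.1,.09,.165)):
        m=(abs(q[:,1]-y0)<.035)&(abs(q[:,0])<.06)&(P[:,2]>z0)&(P[:,2]<z1)
        if m.sum()>5: print(c,nm,m.sum(),np.percentile(q[m],[2,50,98],axis=0).ravel())
    for z0,z1 in((.031,.04),(.12,.15)):
        m=(abs(q[:,1]-.1)<.05)&(P[:,2]>z0)&(P[:,2]<z1)&(q[:,0]<0)&(abs(q[:,0])<.06)
        if m.any(): print(c,"lip",z0,m.sum(),np.percentile(q[m,0],[2,50,98]))
    r,k=map(int,proj(c,[*rk(0,.06),.1])); ims.append(cv2.resize(im[r-45:r+45,k-50:k+50],(400,360),interpolation=2))
cv2.imwrite("pics/r0.png",cv2.convertScaleAbs(np.hstack(ims),alpha=1.5))
```

```text
t 16.95 pos [ 0.6123 -0.185   0.1271] F [-0.4  0.7 -3.2] open 0.0396 shift [0.0039 0.0004 0.0441] yaw 0.0 (alt -3.141 ) j6 1.3
top guard 25 [-0.0322  0.0875 -0.0318  0.1026  0.0383  0.1334]
top tin 44 [-0.0319  0.0831 -0.0281  0.0966 -0.0239  0.1136]
top tinface 36 [-0.0323  0.0849 -0.0318  0.0995 -0.0067  0.1184]
top lip 0.031 102 [-0.0404 -0.032  -0.0075]
top lip 0.12 10 [-0.0323 -0.032  -0.031 ]
scene guard 408 [-0.0304  0.0699  0.0136  0.1197  0.0411  0.1327]
scene tin 91 [-0.0065  0.0838  0.0169  0.112   0.0265  0.1316]
scene tinface 393 [-0.0303  0.0702  0.0126  0.1201  0.041   0.1328]
scene lip 0.031 60 [-0.0428 -0.0257 -0.0011]
scene lip 0.12 52 [-0.0325 -0.0184 -0.0015]
```

View pics/r0.png

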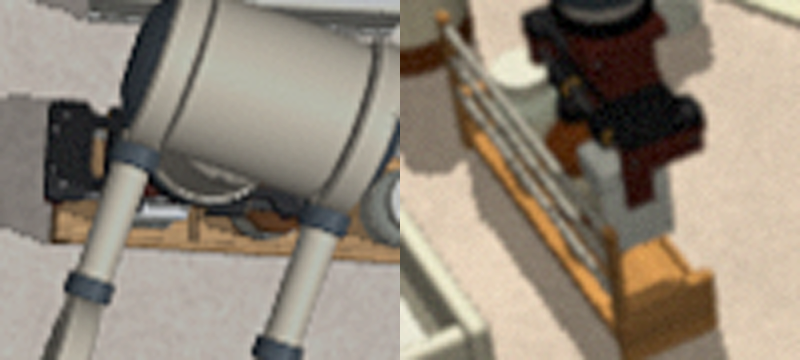

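The tin hangs over the left bay with its front face about 3 mm behind the lip's inner edge, and clear of the guard. Lowering.

{"method": "step_arm", "body": {"moves": [0.7,0.001,0,0,0,0.7,0.001,0,0.01,0,0.7,0.001,0,0.02,0,0.7,0.001,0,0.028,0,0.7,0.001,0,0.034,0,0.7,0.001,0,0.034,0,0.7,0.001,0,0.034,0]}}

```text
clock: 17.63
ee_pos: [0.6141, -0.1852, 0.0944]
ee_rot: [-0.0, 0.999, -0.04, -0.001]
force: [-0.7, 0.5, -3.6]
opening: 0.0403
grip_force: 25.0
```

```bash
python3 -c "
from h import *
go(rk(0.0,.1),.08,RA+np.pi/2)"
```

```text
t 17.63 pos [ 0.6141 -0.1852  0.0944] F [-0.7  0.5 -3.6] open 0.0403 shift [0.0019 0.0003 0.0144] yaw 0.0 (alt -3.142 ) j6 1.31
```

{"method": "step_arm", "body": {"moves": [0.7,0,0,0.004,0,0.7,0,0,0.008,0,0.7,0,0,0.012,0,0.7,0,0,0.012,0]}}

```text
clock: 17.97
ee_pos: [0.6142, -0.1852, 0.0823]
ee_rot: [-0.0, 0.999, -0.04, -0.001]
force: [-0.1, -0.8, -5.0]
opening: 0.0398
grip_force: 25.0
```

{"method": "step_arm", "body": {"moves": [0.7,0,0,0.001,0,0.7,0,0,0.002,0,0.7,0,0,0.003,0,0.7,0,0,0.003,0]}}

```text
clock: 18.3
ee_pos: [0.6146, -0.1854, 0.0804]
ee_rot: [0.0, 0.999, -0.04, -0.0]
force: [0.1, -0.7, -3.9]
opening: 0.0397
grip_force: 25.0
```

{"method": "step_arm", "body": {"moves": [0.7,0,0,0.001,0,0.7,0,0,0.002,0,0.7,0,0,0.002,0]}}

```text
clock: 18.55
ee_pos: [0.6148, -0.1854, 0.0798]
ee_rot: [0.0, 0.999, -0.04, 0.001]
force: [-2.5, 0.7, 3.1]
opening: 0.0401
grip_force: 25.0
```

{"method": "step_arm", "body": {"moves": [0.35,0,0,0,0,0.35,0,0,0,0,0.35,0,0,-0.003,0,0.35,0,0,-0.025,0,0.35,0,0,-0.06,0,0.35,0,0,-0.1,0,0.35,-0.02,0,-0.11,0,0.35,-0.06,0,-0.11,0]}}

```text
clock: 19.22
ee_pos: [0.5579, -0.1812, 0.193]
ee_rot: [0.001, 0.999, -0.04, 0.004]
force: [0.4, 0.4, 0.7]
opening: 0.0568
grip_force: 0.0
```

{"method": "step_arm", "body": {"moves": [0.35,-0.04,0,0,0,0.35,-0.08,0,0,0,0.35,-0.12,0,0,0,0.35,-0.16,0,0,0,0.35,-0.16,0,0,0]}}

```text
clock: 19.63
ee_pos: [0.3904, -0.167, 0.1893]
ee_rot: [0.001, 0.999, -0.041, 0.0]
force: [0.2, 0.5, 0.5]
opening: 0.0572
grip_force: 0.0
```

Run:
```python
from h import *
ims=[]
for c in("top","scene"):
    im,d=get_image(c); P=cloud(c,d).reshape(-1,3); q=(P[:,:2]-RO)@rot(RA)
    m=(abs(q[:,1]-.1)<.045)&(abs(q[:,0])<.033)&(abs(P[:,2]-.12)<.006)
    if m.sum()>10: print(c,m.sum(),cv2.minAreaRect((q[m]*1000).astype(np.float32)),np.median(P[m,2]))
    m=(abs(((P[:,:2]-O)@rot(CA))[:,0]-.04)<.03)&(abs(P[:,2]-.13)<.004)&(P[:,1]>.1); print("lid",np.percentile(((P[m,:2]-O)@rot(CA))[:,1],[1,99]))
    r,k=map(int,proj(c,[*rk(0,.06),.1])); ims.append(cv2.resize(im[r-45:r+45,k-50:k+50],(400,360),interpolation=2))
cv2.imwrite("pics/r1.png",cv2.convertScaleAbs(np.hstack(ims),alpha=1.5))
```

```text
top 272 ((0.012975692749023438, 99.93106842041016), (40.438133239746094, 59.58810806274414), 89.36958312988281) 0.11972323512457331
lid [0.00647476 0.23324463]
scene 169 ((-2.493682861328125, 104.38411712646484), (57.41971969604492, 44.571990966796875), 0.6673396825790405) 0.11918588795381668
lid [0.00947504 0.23587899]
```

View pics/r1.png

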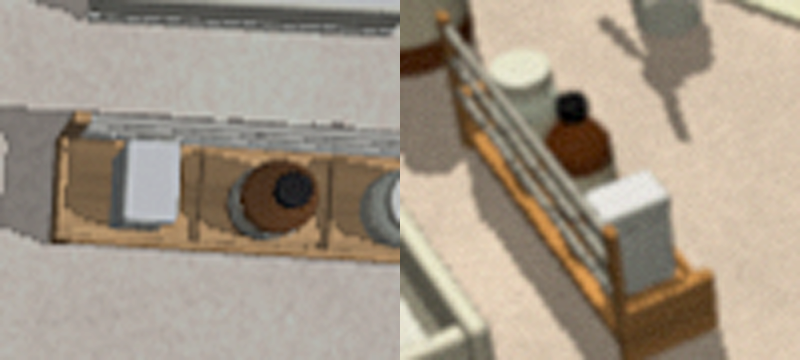

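The tin stands upright in the left bay, measured at rack (0,100) mm and square to it, with its top at 120 mm. The bottle and jar look undisturbed.

```bash
python3 -c "
from h import *
print(manip.finish_job())"
```

```text
the job is handed in; nothing more can be done
None
```

I handed the job in at about 20 s of the 72 s: the bolt is fully drawn, the lid is fully open, and the tin stands upright in the rack's empty left bay, a narrow end facing the front (the hand-in returned no verdict).

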